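# Seat a pen-stand block in the corner jig against its spring lift pin

### The job

Load the pen-stand block (the longer wooden block, with three holes) into the corner jig for marking: holes up, press it down on the jig's spring lift pin until it lies flat on the bed, then push it into the corner so that its long side is flush against the long fence and one end is flush against the end fence. The pin lifts the block as soon as it is let go, so finish while still gripping it and pressing it down and against both fences; do not release it. Leave the other things on the bench where they are.

Things in the scene. Friction and masses are not known exactly. Their poses are not given: they have to be found in the camera images.
- pen_block: Dark brown wooden block to be loaded, loose, 90 x 44 x 55 mm (x, y, z), about 0.16 kg, with a row of three 12 mm holes, 35 mm deep, 27 mm apart along x in its top; the underside is solid and flat. It stands upright on the bench, holes up. Origin: centre of its underside; x along its length, y across its 44 mm width (the width to grip), z up. Either end may go to the end fence.
- candle_block: Shorter dark brown wooden block of the same width and height, 58 x 44 x 55 mm, with one wide 24 mm hole in its top; not to be moved. Origin: centre of its underside. The two blocks may stand in each other's place.
- jig: Corner jig fixed to the bench: plywood base 190 x 130 x 18 mm (x, y, z), slick white face on top (the bed, 18 mm above the bench), two waxed brown wooden fences on it. Block on bed, fences, pin: friction about 0.25. Origin: centre of the underside; x along the long fence to the end fence, away from the robot at zero yaw; y to the long fence; z up. Its -x and -y sides are open.
- long_fence: Hardwood strip fixed along the jig's +y side, 128 mm long (x), 18 mm wide, its top 18 mm above the bed; its straight inner face looks to the jig's -y and lies at y = +32 mm of the jig's frame, from x = -80 to +48 mm. Origin coincides with the jig's.
- end_fence: Hardwood strip fixed across the jig's +x end, 70 mm long (y), 18 mm wide, its top 18 mm above the bed; its inner face looks to the jig's -x and lies at x = +60 mm of the jig's frame, from y = -50 to +20 mm. The fences do not meet: a 12 mm dust gap is left in the corner. Origin coincides with the jig's.
- corner (a point): Point at bed height where the planes of the two inner fence faces meet; axes as the jig's. The seated block's origin lies at x = -45, y = -22, z = 0 mm of this frame, and there the block (55 mm high) stands 37 mm above the fence tops, so fingers that hold it more than 20 mm above its underside clear the fences.
- lift_pin (a joint): Spring lift pin in the bed, steel, 18 mm across, pressed straight down: 0 = fully out (its head 8 mm above the bed), 0.008 = flush with the bed. It takes 3 N to start it and 5 N to bring it flush, more than either block weighs, and springs back when let go.
- pin_top (a point): Centre of the flat head of the lift pin; moves with it. It lies 45 mm along -x and 22 mm along -y of corner, under the middle of the seated block.
- sanding_block: Cork sanding block, 64 x 105 x 31 mm; bystander. Origin: centre of its underside.
- glue_bottle: Upright white glue bottle with a blue cap, 54 mm across, 158 mm high; bystander. Origin: centre of its underside.
- masking_tape: Roll of masking tape lying flat, 104 mm across, 25 mm high; bystander. Origin: centre of its underside.
Not all that is in view belongs to the job. What is shaped like the pen_block but green is not meant.

How it is judged:
By the outcome, as a careful person would: the job done as asked, in the order asked, and still so for the second after the job is handed in, while the arm keeps its last pose, push and grip.
It also fails if it takes over 35 s, if anything falls off the work surface, if the arm or the gripper's body presses on something with over 40 N, if the wrist force passes 120 N, or if a joint passes its speed limit or range.

### The arm

A 7-joint arm with a two-finger parallel gripper is mounted at the origin on a cart in front of the work surface, level with it; the furniture and walls round the work are solid. World frame = base frame: x ahead of the robot, y to its left, z up, the work surface at z = 0. Lengths are in m, angles in degrees, forces in N, time in s.
With the tool pointing down it reaches from about 0.425 to 0.975 m from the base axis. Payload 16.7 kg.
Tool frame: the origin (TCP) lies on the centre line of the jaws, within the pads' length; the fingertips stand 14 mm ahead of it and the grasp point (between the pads) lies 5 mm behind it; z points along the fingers, y is the line along which they close (so a half turn about z gives the same grasp; the last joint's range is limited). The gripper opens to 85 mm and grips with 20 to 120 N. Pads are 22 mm wide; open, the fingers measure 114 mm over their backs; the gripper's body (76 mm by 85 mm) begins 54 mm behind the grasp point. The pads swing forward as they close: fully open they stand 13 mm farther back than shut.
Start: joints at [-82.133, 24.414, 4.234, 92.017, -1.954, 63.644, -3.845], TCP at [0.191, 0.647, 0.245] pointing down, gripper open.
Joint ranges: [-163.25, 163.25], [-28.42, 122.38], [-70.27, 78.77], [12.13, 141.07], [-58.53, 238.53], [9.26, 117.41], [-156.51, 156.51]. Speed limits (degrees/s): [108.29, 108.29, 136.94, 136.94, 172.46, 172.46, 172.46].

### API

Orientations are given as [roll, pitch, yaw] about the fixed x, y, z axes, in that order (R = Rz(yaw) Ry(pitch) Rx(roll)).
In Python, from cell import bot gives the robot as it stands. The module is installed in compiled form; this text tells all that it offers. Calls block until the motion is done:
- bot.movep(position, orientation): joint-space move of the TCP to a pose.
- bot.servo_line(position, frame=None, velocity=0.15): straight line of the TCP; frame=None keeps the orientation; velocity is the mean speed in m/s.
- bot.move_joints(angles): joint-space move.
- bot.move_gripper(opening): opening from 0.0 (shut) to 1.0 (fully open); the grip force is fixed at half the most; returns when the fingers have stopped.
- bot.pause(seconds).
- bot.solve_ik(position, orientation): joint angles nearest the present ones, or None.
- bot.get_obs(): the state.
- bot.capture(name): name is "scene" or "top" or "wrist"; returns (picture, depth): 420x560x3 uint8, blue, green, red; 420x560 float32, m along the optical axis (not along the pixel's ray), 0 where there is no reading.
- bot.camera_params(name): a dict with "camera_matrix" (3x3 intrinsics, pixels), "dist" ([k1, k2, p1, p2, k3] as OpenCV has them; the pictures are not rectified), "extrinsics" (4x4, takes a point from camera to world coordinates). Camera axes: x right, y down, z forward; pixel columns grow to the right and rows downward; lengths in m; the calibration is good to about 2 mm. A picture is of the moment at which its call begins: read the wrist's pose just before it. camera_params takes no time and is no camera call; for the wrist camera it gives the pose at the moment of the call.
A pose or a line that the arm cannot do raises bot.PlanningError and nothing moves.
- bot.job_done(): hands the job in; it is judged then, once.
The state is a dict: "t": time; "joint_pos": joint angles; "dq": joint speeds; "effort": joint torques, N m; "tcp_pos": TCP position; "tcp_rot": TCP orientation; "wrist_force": force on the tool from outside, world axes, zero at the start; "ft_torque": the same for the moment, N m; "opening": opening from 0.0 (shut) to 1.0 (fully open); "grasp_force": force on a finger pad.
Only numpy, scipy, OpenCV 4.12 (cv2) and the standard library are available. Lean on these libraries where they do the work, as an engineer would, in place of code of your own. Each camera call takes 0.05 s, during which the arm holds its last target. There are 200 camera calls.

## Working session

There is one attempt and no reset: what is moved stays moved. The work goes in short steps, each a Python script; the robot and the scene stay as the last script left them, time stands still between calls to the robot, and variables do not carry over. Pictures are saved under pics/ and viewed, at most 10 in all, crops included, and the job is handed in when it is done.

```bash
mkdir -p pics; python3 - <<'E'
from cell import bot
import cv2,numpy as np
for n in("top","scene"):
    p,d=bot.capture(n); cv2.imwrite(f"pics/{n}0.png",p); np.savez(f"{n}0.npz",p=p,d=d,**{k:np.array(v) for k,v in bot.camera_params(n).items()})
    print(n,bot.camera_params(n))
print(bot.get_obs())
E
```

```text
top {'camera_matrix': array([[379.72877608,   0.        , 277.65262778],
       [  0.        , 379.72877608, 211.67977802],
       [  0.        ,   0.        ,   1.        ]]), 'dist': array([-0.08369412,  0.        ,  0.        ,  0.        ,  0.        ]), 'extrinsics': array([[ 0.02343257, -0.99443788,  0.10268508,  0.42998848],
       [-0.99948705, -0.02106023,  0.02412684,  0.07214108],
       [-0.02183007, -0.10319776, -0.99442127,  0.99169782],
       [ 0.        ,  0.        ,  0.        ,  1.        ]])}
scene {'camera_matrix': array([[497.01833041,   0.        , 278.13299024],
       [  0.        , 497.01833041, 214.10249121],
       [  0.        ,   0.        ,   1.        ]]), 'dist': array([-0.12810882,  0.        ,  0.        ,  0.        ,  0.        ]), 'extrinsics': array([[ 0.81008203, -0.4103562 ,  0.41877785, -0.03089112],
       [-0.58608345, -0.54660307,  0.59810641, -0.75470372],
       [-0.01653141, -0.72995402, -0.6832963 ,  0.99017427],
       [ 0.        ,  0.        ,  0.        ,  1.        ]])}
{'t': 0.1, 'joint_pos': array([-82.13389511,  24.44579083,   4.23280352,  92.04755787,
        -1.95388242,  63.64321628,  -3.84365087]), 'dq': array([ 0.05781942, -0.09085586, -0.07689248, -0.01623358,  0.01748362,
       -0.01900791,  0.02646231]), 'effort': array([ 8.96000565e-03, -9.51530385e+01,  3.77179518e+00, -4.64409757e+01,
        1.95696641e-02,  6.34956537e-03, -3.38014297e-05]), 'tcp_pos': array([0.19088022, 0.6470931 , 0.24469236]), 'tcp_rot': array([-1.79935815e+02,  4.93569172e-03,  1.63566019e+02]), 'wrist_force': array([0.31845397, 0.00086805, 0.12079099]), 'ft_torque': array([-0.04128782,  0.02720862,  0.01111958]), 'grasp_force': 0.0, 'opening': 1.001823237576706}
```

View pics/top0.png

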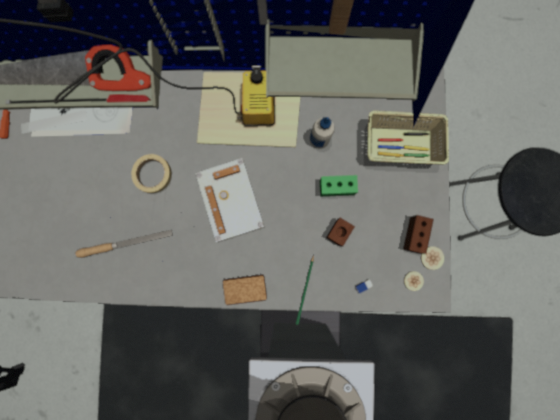

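View pics/scene0.png

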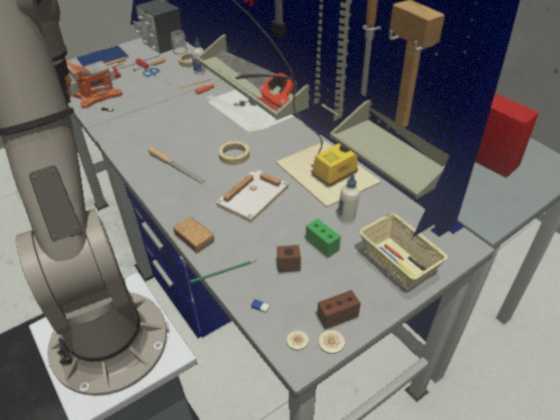

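```bash
python3 - <<'E'
import cv2,numpy as np
p=cv2.imread("pics/top0.png")
a=cv2.resize(p[152:244,190:268],None,fx=6,fy=6,interpolation=cv2.INTER_CUBIC)
b=cv2.resize(p[206:263,400:448],None,fx=6.5,fy=6.5,interpolation=cv2.INTER_CUBIC)
c=np.zeros((max(a.shape[0],b.shape[0]),a.shape[1]+b.shape[1],3),np.uint8)
c[:a.shape[0],:a.shape[1]]=a;c[:b.shape[0],a.shape[1]:]=b
c=cv2.convertScaleAbs(c,alpha=1.6)
print(a.shape,b.shape,c.shape)
cv2.imwrite("pics/crop1.png",c)
E
```

```text
(552, 468, 3) (370, 312, 3) (552, 780, 3)
```

View pics/crop1.png

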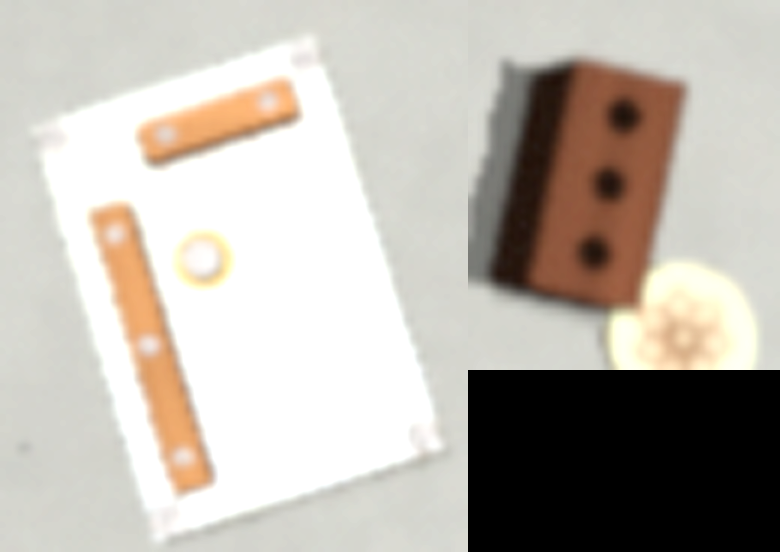

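```bash
cat > h.py <<'E'
import cv2,numpy as np
from scipy.optimize import least_squares
def w(c,uv,z):
    uv=np.array(uv,float).reshape(-1,1,2)
    n=cv2.undistortPoints(uv,c['camera_matrix'],c['dist'])[:,0]
    d=np.c_[n,np.ones(len(n))]@c['extrinsics'][:3,:3].T; o=c['extrinsics'][:3,3]
    return (o+d*((np.broadcast_to(z,len(n))-o[2])/d[:,2])[:,None])[:,:2]
def fit(model,world):
    model,world=np.array(model,float),np.array(world)
    def f(q):
        a=q[2];R=np.array([[np.cos(a),-np.sin(a)],[np.sin(a),np.cos(a)]])
        return (model@R.T+q[:2]-world).ravel()
    r=least_squares(f,[*world.mean(0),0]);q=r.x.copy();q[2]=np.degrees(q[2])
    return q,np.round(r.fun.reshape(-1,2)*1000,1)
JC=[(.095,.065),(.095,-.065),(-.095,-.065),(-.095,.065)]
PC=[(.045,.022),(.045,-.022),(-.045,-.022),(-.045,.022)]
E
python3 - <<'E'
from h import *
c=np.load("top0.npz")
s=lambda pts,o,k,x0:(np.array(pts)-[x0,0]+.5)/k-.5+np.array(o)
j=w(c,s([(38,130),(315,38),(443,447),(160,540),(203,258)],(190,152),6,0),np.array([.018]*4+[.026]))
q,r=fit(JC+[(.015,.010)],j);print(q,r.tolist())
b=w(c,s([(576,60),(685,85),(638,308),(530,282),(624,116),(608,184),(593,253)],(400,206),6.5,468),.055)
print(fit(PC+[(.027,0),(0,0),(-.027,0)],b))
E
```

```text
[ 0.56016492  0.22232232 19.16115824] [[1.0, 1.7], [0.6, -0.5], [-0.8, -1.8], [-0.7, 0.6], [-0.1, 0.0]]
(array([  0.47909807,  -0.26164233, -12.62017885]), array([[ 1.6, -0.1],
       [ 0.8, -0.8],
       [-1.7, -0.5],
       [-1.2,  0.9],
       [ 0.4,  0.7],
       [ 0.1,  0. ],
       [ 0.1, -0.2]]))
```

```bash
python3 - <<'E'
from cell import bot
from h import *
for y in (-12.6,167.4):
    print(y,bot.solve_ik([.479,-.262,.04],[180,0,y]),bot.solve_ik([.57,.21,.06],[180,0,y+31.8]))
def look(n,pos,yaw):
    bot.movep(pos,[180,0,yaw]); bot.pause(.3)
    c=bot.camera_params("wrist"); p,d=bot.capture("wrist"); cv2.imwrite(f"pics/{n}.png",p); np.savez(f"{n}.npz",d=d,**c)
    print(bot.get_obs()['t'],bot.get_obs()['tcp_pos'])
look("wjig",[.53,.2,.27],-160.8)
look("wpen",[.479,-.262,.24],167.4)
a=cv2.imread("pics/wjig.png");b=cv2.imread("pics/wpen.png")
E
```

```text
-12.6 [-20.1078733   44.74194924  57.84299298 119.51293758 -53.96278549
  47.4728437  -31.32593726] [-51.71433163  35.44018642  34.07791101 110.30145841 -28.53710373
  42.85150247 -71.91749473]
167.4 [ -1.92464357  31.94533825  30.32903709 118.6344033  -26.93210855
  36.14929699 124.18144342] [-32.78255125  31.00643387   8.4152684  109.1587051   -6.6933005
  40.30119479  88.75840514]
2.475 [0.52994611 0.20024759 0.26995669]
4.525 [ 0.47916702 -0.26172684  0.23999267]
```

View pics/wjig.png

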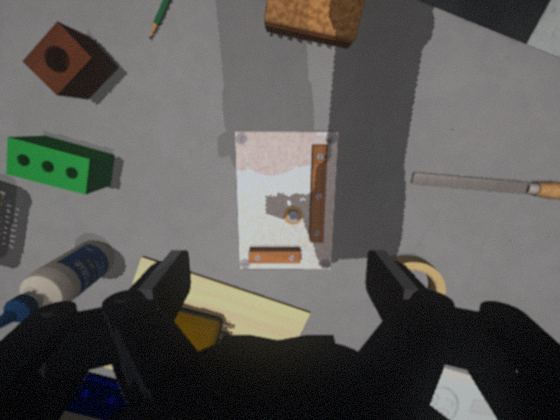

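View pics/wpen.png

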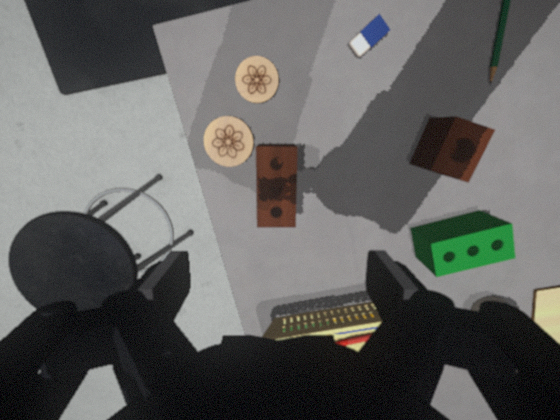

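```bash
python3 - <<'E'
import cv2,numpy as np
a=cv2.imread("pics/wjig.png")[124:276,228:346];b=cv2.imread("pics/wpen.png")[136:236,248:312]
a=cv2.resize(a,None,fx=3.9,fy=3.9,interpolation=cv2.INTER_CUBIC);b=cv2.resize(b,None,fx=5,fy=5,interpolation=cv2.INTER_CUBIC)
c=np.zeros((593,a.shape[1]+b.shape[1],3),np.uint8);c[:a.shape[0],:a.shape[1]]=a;c[:b.shape[0],a.shape[1]:]=b
print(a.shape,b.shape);cv2.imwrite("pics/crop2.png",cv2.convertScaleAbs(c,alpha=1.7))
E
```

```text
(593, 460, 3) (500, 320, 3)
```

View pics/crop2.png

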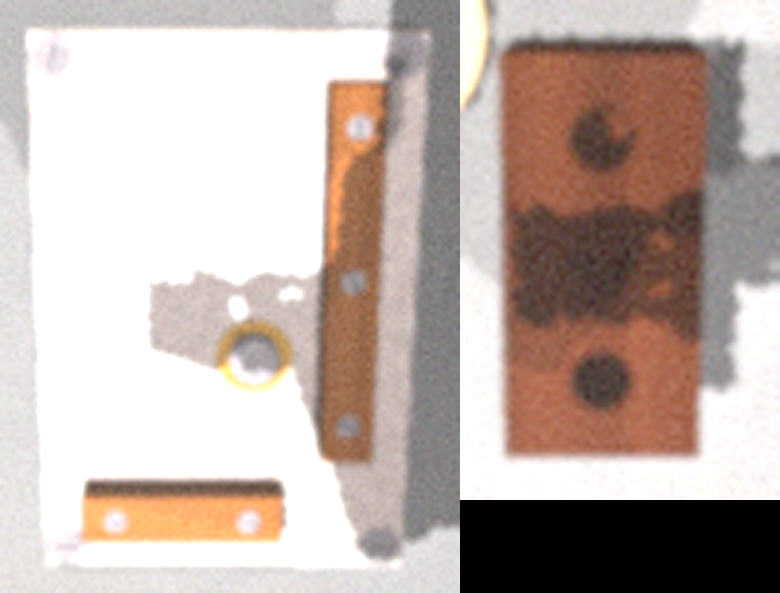

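```bash
python3 - <<'E'
from h import *
s=lambda pts,o,k,x0:(np.array(pts)-[x0,0]+.5)/k-.5+np.array(o)
c=np.load("wjig.npz")
j=w(c,s([(27,30),(430,33),(400,568),(45,568),(255,353),(330,82),(319,460),(86,495),(283,497)],(228,124),3.9,0),np.array([.018]*4+[.026]+[.036]*4))
q,r=fit([(-.095,-.065),(-.095,.065),(.095,.065),(.095,-.065),(.015,.01),(-.08,.032),(.048,.032),(.06,-.05),(.06,.02)],j);print(q,r.tolist())
c=np.load("wpen.npz")
b=w(c,s([(503,52),(706,52),(699,455),(507,455),(602,138),(600,380)],(248,136),5,460),.055)
q,r=fit([(-.045,-.022),(-.045,.022),(.045,.022),(.045,-.022),(-.027,0),(.027,0)],b);print(q,r.tolist())
E
```

```text
[ 0.56106266  0.22281672 19.189317  ] [[-0.1, -0.1], [-0.9, -0.6], [-1.6, -0.2], [-1.8, 0.0], [3.1, 1.2], [-0.5, 0.5], [1.1, 0.7], [1.0, -1.7], [-0.4, 0.2]]
[  0.47908553  -0.26248787 -12.8224641 ] [[-0.4, -0.8], [0.1, 0.4], [0.3, -0.0], [-0.0, -0.4], [-0.1, 0.3], [0.0, 0.5]]
```

```bash
cat > m.py <<'E'
from cell import bot
from h import *
J=np.array([.5607,.2226]);A=np.radians(19.2);RJ=np.array([[np.cos(A),-np.sin(A)],[np.sin(A),np.cos(A)]])
def jp(x,y,z): return [*(J+RJ@[x,y]),z]
def st(m=""):
    o=bot.get_obs();q=RJ.T@(np.array(o['tcp_pos'][:2])-J);f=RJ.T@o['wrist_force'][:2]
    print(m,'t%.2f'%o['t'],'jig mm',np.round(q*1000,1),'z %.1f'%(o['tcp_pos'][2]*1000),'F',np.round([*f,o['wrist_force'][2]],1),'T',np.round(o['ft_torque'],2),'op %.3f g %.0f'%(o['opening'],o['grasp_force']),'rot',np.round(o['tcp_rot'],1))
    return o
E
python3 - <<'E'
from m import *
bot.movep([.479,-.262,.10],[180,0,167.3]);st()
bot.servo_line([.479,-.262,.039],velocity=.1);st("down")
bot.move_gripper(0.0);st("grip")
bot.servo_line([.479,-.262,.14],velocity=.15);bot.pause(.2);st("lift")
bot.movep(jp(.005,.000,.12),[180,0,199.2-360]);bot.pause(.3);st("above")
c=bot.camera_params("wrist");p,d=bot.capture("wrist");cv2.imwrite("pics/held.png",p[90:420]);np.savez("held.npz",d=d,**c)
E
```

```text
t5.14 jig mm [-236.4 -431.5] z 100.9 F [ 0.3 -1.1  0.6] T [ 0.02 -0.03  0.04] op 1.001 g 0 rot [-180.     0.   167.3]
down t5.90 jig mm [-236.4 -431.1] z 39.4 F [0.4 0.1 0.3] T [ 0.01 -0.04  0.02] op 1.003 g 0 rot [-180.     0.   167.3]
grip t6.37 jig mm [-236.3 -430.9] z 39.6 F [-1.1  1.5  8.7] T [0.24 0.36 0.05] op 0.504 g 61 rot [180.    0.  167.3]
lift t7.39 jig mm [-236.9 -430.6] z 139.2 F [ 0.1  0.5 -1.4] T [-0.    0.01 -0.04] op 0.500 g 61 rot [-1.800e+02 -1.000e-01  1.673e+02]
above t9.49 jig mm [ 5.  -0.5] z 120.1 F [ 1.   0.4 -1.4] T [-0.03  0.04  0.  ] op 0.511 g 61 rot [ 180.     0.  -160.8]
```

View pics/held.png

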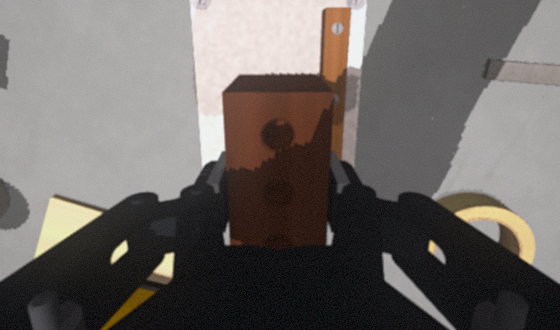

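The picture shows the block gripped squarely across its width, holes up (holes at about (277,133), (277,192)), with the jig behind it. Next, press down.

```bash
python3 - <<'E'
from m import *
bot.servo_line(jp(.005,.0,.072),velocity=.12);st()
for z in (.064,.060,.058,.057,.056,.055,.054):
    bot.servo_line(jp(.005,.0,z),velocity=.03);bot.pause(.1);o=st(z)
    if o['wrist_force'][2]>14:break
E
```

```text
t10.09 jig mm [ 5.1 -0.3] z 72.1 F [0.7 0.2 0.1] T [-0.01 -0.02  0.01] op 0.502 g 61 rot [-180.    -0.  -160.8]
0.064 t10.61 jig mm [5.2 0.1] z 64.3 F [1.4 0.7 1.5] T [ 0.3  -0.12 -0.02] op 0.502 g 61 rot [ 180.     0.  -160.8]
0.06 t10.99 jig mm [5. 0.] z 60.0 F [1.2 0.5 2.7] T [ 0.32 -0.04 -0.02] op 0.503 g 61 rot [ 180.    -0.  -160.8]
0.058 t11.34 jig mm [ 5. -0.] z 58.0 F [0.8 1.2 3. ] T [ 0.31 -0.06 -0.  ] op 0.504 g 61 rot [ 180.     0.  -160.8]
0.057 t11.69 jig mm [ 5.1 -0. ] z 57.6 F [-4.4  1.1 14.2] T [-0.    0.75 -0.05] op 0.504 g 63 rot [ 180.     0.  -160.8]
```

```bash
python3 - <<'E'
from m import *
z=.0563
bot.servo_line(jp(.005,.0,z),velocity=.03);bot.pause(.1);st("press")
bot.servo_line(jp(.005,.006,z),velocity=.03);st("y6")
y=.006
while y<.0135:
    y+=.001;bot.servo_line(jp(.005,y,z),velocity=.03);o=st("y%.1f"%(y*1e3))
    if (RJ.T@o['wrist_force'][:2])[1]<-16:break
E
```

```text
press t12.04 jig mm [ 5.1 -0. ] z 57.5 F [-8.7  2.1 28.3] T [-0.38  1.81  0.07] op 0.508 g 65 rot [ 179.9    0.  -160.8]
y6 t12.39 jig mm [6.  5.1] z 57.6 F [-2.4 -2.7 21.1] T [-0.68  0.31 -0.05] op 0.508 g 64 rot [-1.800e+02  1.000e-01 -1.608e+02]
y7.0 t12.64 jig mm [6.  5.7] z 57.6 F [-0.7 -5.1 19.9] T [-1.07  0.05 -0.03] op 0.504 g 64 rot [-1.800e+02  1.000e-01 -1.609e+02]
y8.0 t12.89 jig mm [6.1 6.5] z 57.6 F [ 0.5 -5.5 20.3] T [-1.18 -0.07 -0.03] op 0.504 g 64 rot [-1.799e+02  1.000e-01 -1.609e+02]
y9.0 t13.14 jig mm [6.1 7.5] z 57.6 F [-0.2 -5.8 19.6] T [-1.25 -0.12  0.03] op 0.505 g 64 rot [-1.799e+02  1.000e-01 -1.609e+02]
y10.0 t13.39 jig mm [6.1 8.5] z 57.5 F [-0.3 -5.9 19.5] T [-1.22 -0.11 -0.08] op 0.505 g 64 rot [-1.799e+02  1.000e-01 -1.609e+02]
y11.0 t13.64 jig mm [6.2 9.5] z 57.6 F [-0.  -5.4 19.4] T [-1.18 -0.26 -0.04] op 0.504 g 63 rot [-1.799e+02  1.000e-01 -1.609e+02]
y12.0 t13.89 jig mm [6.1 9.6] z 57.6 F [ -0.3 -10.6  19.4] T [-1.92 -0.47 -0.18] op 0.503 g 64 rot [-179.9    0.2 -160.9]
y13.0 t14.14 jig mm [6.2 9.7] z 57.6 F [ -0.3 -12.8  19. ] T [-2.8  -0.82 -0.11] op 0.509 g 64 rot [-179.8    0.2 -161. ]
y14.0 t14.39 jig mm [6.1 9.8] z 57.6 F [  0.6 -17.   18.4] T [-3.71 -1.13 -0.  ] op 0.501 g 64 rot [-179.8    0.2 -161. ]
```

```bash
python3 - <<'E'
from m import *
z=.0560;y=.0130
bot.servo_line(jp(.0115,y,z),velocity=.03);st("x11.5")
x=.0115
while x<.0205:
    x+=.001;bot.servo_line(jp(x,y,z),velocity=.03);o=st("x%.1f"%(x*1e3))
    if (RJ.T@o['wrist_force'][:2])[0]<-14:break
bot.pause(.3);st("hold")
c=bot.camera_params("wrist");p,d=bot.capture("wrist");cv2.imwrite("pics/end.png",p);np.savez("end.npz",d=d,**c)
p,d=bot.capture("top");cv2.imwrite("pics/endtop.png",cv2.convertScaleAbs(cv2.resize(p[145:245,180:280],None,fx=6,fy=6,interpolation=2),alpha=1.7))
E
```

```text
x11.5 t14.76 jig mm [11.6  9.6] z 57.5 F [-10.9 -13.1  32.9] T [-3.21  1.13 -0.14] op 0.501 g 65 rot [-179.9    0.  -161. ]
x12.5 t15.01 jig mm [12.1  9.7] z 57.5 F [-13.5 -12.6  35.2] T [-3.48  1.78 -0.06] op 0.506 g 66 rot [-179.9   -0.  -161. ]
x13.5 t15.26 jig mm [13.   9.7] z 57.5 F [-15.  -12.4  36.4] T [-3.49  1.98 -0.05] op 0.505 g 65 rot [-179.9   -0.  -161. ]
hold t15.56 jig mm [13.   9.6] z 57.5 F [-15.5 -13.5  37.2] T [-3.39  1.98 -0.07] op 0.504 g 65 rot [-179.9   -0.  -161. ]
```

View pics/end.png

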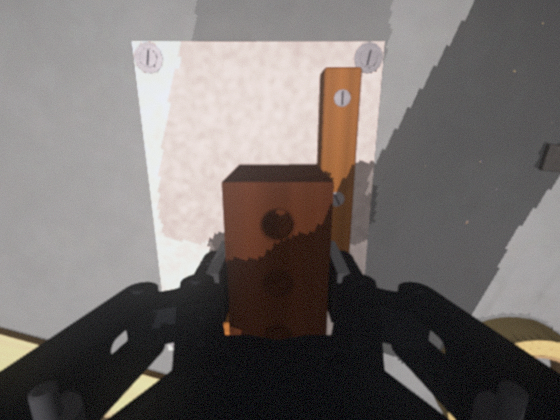

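The block is flush on the long fence, but x is still sliding freely (0.9 mm per 1 mm commanded), so it hasn't reached the end fence. I'll continue with slightly less down-force.

```bash
python3 - <<'E'
from m import *
z=.0565;y=.0130;x=.0135;last=.013
while x<.022:
    x+=.001;bot.servo_line(jp(x,y,z),velocity=.03);o=st("x%.1f"%(x*1e3))
    f=(RJ.T@o['wrist_force'][:2])[0]
    if f<-23:break
bot.pause(.3);st("hold")
E
```

```text
x14.5 t15.91 jig mm [13.8  9.7] z 57.5 F [-12.3 -11.8  27.9] T [-3.4   1.51 -0.09] op 0.505 g 65 rot [-1.799e+02 -1.000e-01 -1.610e+02]
x15.5 t16.16 jig mm [14.8  9.7] z 57.6 F [-11.7 -13.8  29.4] T [-3.31  1.52 -0.1 ] op 0.505 g 65 rot [-179.9   -0.  -161. ]
x16.5 t16.41 jig mm [15.1  9.6] z 57.5 F [-17.8 -13.   33.4] T [-3.64  2.43 -0.05] op 0.505 g 65 rot [-1.799e+02 -1.000e-01 -1.610e+02]
x17.5 t16.66 jig mm [15.2  9.6] z 57.5 F [-25.4 -12.4  41.3] T [-4.09  3.82 -0.09] op 0.508 g 66 rot [-179.9   -0.2 -161. ]
hold t16.96 jig mm [15.2  9.7] z 57.5 F [-25.4 -13.   40.2] T [-4.03  3.79 -0.08] op 0.500 g 66 rot [-179.9   -0.2 -161. ]
```

```bash
python3 - <<'E'
from m import *
bot.servo_line(jp(.0172,.0132,.0568),velocity=.03);bot.pause(.4);st("hold")
a=bot.capture("top")[0][145:235,185:270];b=bot.capture("scene")[0][140:225,205:300]
a=cv2.resize(a,(425,450),interpolation=2);b=cv2.resize(b,(375,335),interpolation=2)
c=np.zeros((450,800,3),np.uint8);c[:,:425]=a;c[:335,425:]=b
cv2.imwrite("pics/fin.png",cv2.convertScaleAbs(c,alpha=1.8))
E
```

```text
hold t17.61 jig mm [15.1  9.7] z 57.6 F [-21.1 -13.6  33.2] T [-3.94  2.9  -0.09] op 0.504 g 65 rot [-179.9   -0.2 -161. ]
```

View pics/fin.png

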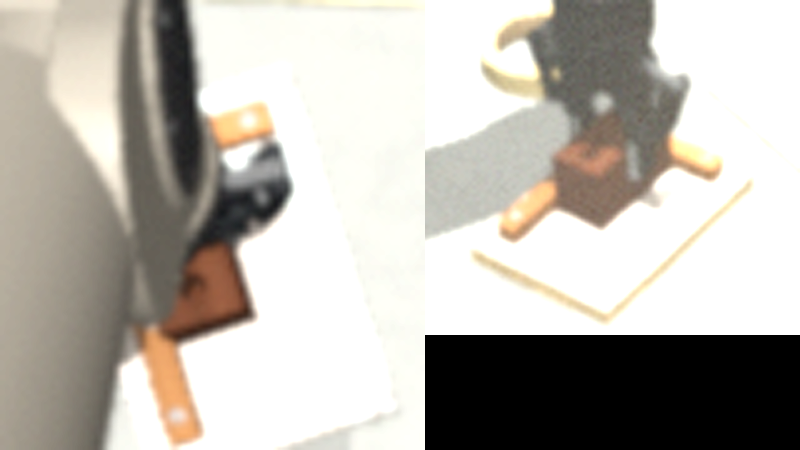

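The scene view shows the block flat on the bed and against both fences, long fence at about (530,205) and end fence at about (695,160). The forces confirm contact on all three faces, so I'm handing it in.

```bash
python3 -c "
from cell import bot
print(bot.job_done())"
```

```text
the job is handed in; nothing more can be done
None
```

I loaded the pen block into the corner jig, holes up, and handed the job in at about 17.6 s; the arm is still gripping it and pressing it down and against both fences. Forces and position readings showed contact with the bed and both fences, but no verdict came back.

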